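# Hold a turntable spindle in the V-blocks for a run-out check

### The arm

A 6-joint arm with a two-finger parallel gripper is mounted at the origin on the work surface. World frame = base frame: x ahead of the robot, y to its left, z up, the work surface at z = 0. Lengths are in m, angles in rad, forces in N, time in s.
With the tool pointing down it reaches from about 0.35 to 0.85 m from the base axis. Payload 8.1 kg.
Tool frame: the origin (TCP) lies at the centre of the arm's flange, where the gripper is bolted on; the fingertips stand 186 mm ahead of it and the grasp point (between the pads) lies 167 mm ahead of it; z points along the fingers, y is the direction in which the jaws open and shut (so a half turn about z gives the same grasp; the last joint's range is limited). The gripper opens to 93 mm and grips with 3 to 60 N. Pads are 15 mm wide; open, the fingers measure 128 mm over their backs; the gripper's body (75 mm by 188 mm) begins 65 mm behind the grasp point.
Start: joints at [1.097, 0.13, 1.488, -0, 1.523, -0.085], TCP at [0.227, 0.555, 0.405] pointing down, gripper open.
Joint ranges: [-2.96, 2.96], [-0.89, 2.26], [0.02, 2.5], [-1.34, 4.48], [0, 2.73], [-2.66, 2.66]. Speed limits (rad/s): [2.39, 2.39, 2.79, 3.14, 3.14, 3.14].

### API

Orientations are given as a rotation vector (axis times angle).
In Python, from plant import robot, viewer, order gives the robot as it stands.
- The arm moves only by the tool apply_moves, never from a script. Its argument "deltas" is a list of rows, each a list of 3 entries, a list of its own where there are three numbers: the finger opening in mm, from 0 to 93, then the shift along the tool's x, y, z in mm, then the turn about the tool's z in rad. In form: [[grip, [dx, dy, dz], yaw], ...]. A call has 1 to 5 rows; each row shifts and turns the commanded pose from where the row before left it, along the tool's axes as they then stand; what a row does not reach is not made up. A row lasts 1/8 s, in which the tool goes at most 62.5 mm and 10.7 degrees, less where a joint would pass 70% of its speed; a pose out of reach is approached as far as the arm can. A call is refused whole if a number of a shift passes 62.5 or a number of a turn 0.188, either way. A call with a gripper value outside its range is refused whole. The fingers move at their own pace and stop on an object; "grip_force" is the grip in N (left out, the last holds). Time passes only in rows, so rows that do not move let the fingers close. It gives the time, the measured TCP pose, the force and the opening at its end, in the units of the state.
- robot.read_state(): the state, without advancing time (a new reading comes with each control period).
- viewer.read_camera(name): name is "scene" or "top" or "wrist"; returns the picture (384x512x3 uint8, blue, green, red); there is no depth.
- viewer.get_calibration(name): a dict with "fx", "fy", "cx", "cy" (pixels), "R" (3x3) and "t" (3): a world point X has camera coordinates R X + t. Camera axes: x right, y down, z forward; pixel columns grow to the right and rows downward; lengths in m; the calibration is good to about 2 mm. A picture is of the moment at which its call begins: read the wrist's pose just before it. get_calibration takes no time and is no camera call; for the wrist camera it gives the pose at the moment of the call.
- order.close_job(): hands the job in, once; it reports no verdict.
The state is a dict: "t": time; "q": joint angles; "dq": joint speeds; "joint_torque": joint torques, N m; "tool_pos": TCP position; "orientation": TCP orientation; "force": force on the tool from outside, world axes, zero at the start; "wrist_torque": the same for the moment, N m; "opening": finger opening in m.
Only numpy, scipy, OpenCV 4.12 (cv2) and the standard library are available. Lean on these libraries where they do the work, as an engineer would, in place of code of your own. Each camera call takes 0.05 s, during which the arm holds its last target. There are 200 camera calls.

### The job

Check this turntable bearing spindle for run-out: lift it out of the foam cradle and lower it gently into the two steel V-blocks, with its plain bearing end pushed up against the end stop and its thin record pin bearing down on the red-tipped feeler of the indicator. With the fingers on its bare shaft, hold it pressed squarely down with firm finger pressure, about 10 N, so that it bears on both sloping faces of both blocks, and finish while still holding it pressed there for the reading to be taken. Do not knock the indicator or disturb the multimeter, the circuit board or the screwdriver.

Things in the scene. Friction and masses are not known exactly. Their poses are not given: they have to be found in the camera images.
- spindle: Loose turntable bearing spindle, ~0.2 kg, lying level. Origin on its axis at mid-shaft; its y axis runs along it towards the record pin. Along y: steel shaft 16 mm thick from -50 mm (bearing end, last 4 mm 13 mm thick) to +50; brass flange 30 mm thick, +50 to +58; pin 7.2 mm thick, +58 to +85 mm. Grasp it across mid-shaft, where 46 mm between the supports is free in cradle and V-blocks alike.
- thrust_end (a point): Centre of the spindle's flat plain bearing end, 50 mm from the middle of the shaft.
- cradle: Fixed black foam cradle, blue on top, 105 mm across by 150 mm along the shaft by 39 mm high. Origin on the bench under mid-shaft, axes as the spindle's at the start (spindle up to 4 mm off along y). Two 22 mm long supports centred at y = -35 and +35 mm have slots 18 mm wide that carry the spindle with its axis 38 mm above the bench; between them it is 8 mm high and open to both sides.
- fixture: Fixed run-out fixture: dark base plate 110 mm (x) by 205 mm (y, from -90 to +115 mm) by 14 mm high, with two V-blocks, an end stop and an indicator. Origin on the bench midway between the V-blocks; its y axis runs along the V grooves, from the end stop (-y) to the indicator (+y).
- nest (a point): Point on the fixture's V-groove line midway between the V-blocks, 50.3 mm above the bench: where the middle of the spindle's axis lies when it is fully seated and against the stop, with the spindle's y axis along the fixture's y axis.
- vblock_stop: Steel V-block nearer the end stop, fixed on the base plate: 20 mm along the groove (-43 to -23 mm of the fixture's y), 46 mm wide, top 54 mm above the bench; 90 degree groove, 30 mm wide at the top, open upward. Origin under its centre on the base plate.
- vblock_pin: The matching steel V-block nearer the indicator, from +23 to +43 mm of the fixture's y. Otherwise the same.
- stop_face (a point): Centre of the flat steel end of the end-stop screw (10 mm in diameter, facing the fixture's +y), 50 mm from the nest on the groove line. The stop's bracket behind it is 24 mm wide and 60 mm high above the bench.
- indicator: Small lever dial indicator with a round white dial facing up, on a post on the fixture at its pin end: it fills from 28 to 66 mm of the fixture's x, 55 to 110 mm of its y, and is up to 83 mm above the bench at the post, 67 mm at the dial. Fixed; delicate. Same origin and axes as the fixture.
- feeler (a joint): Turn of the indicator's feeler, a thin rod 30 mm long along the fixture's x with a red ball 4 mm thick under the place of the record pin (at +72 mm of the fixture's y). 0 when free; grows as the pin presses the ball down against a weak spring (under 0.6 N), to about 0.10 rad when the spindle is fully seated.
- multimeter: Loose orange and black multimeter, 85 by 180 by 49 mm, lying on the bench; leave alone. Origin under its centre.
- power_board: Loose tan circuit board with capacitor, transformer and heat sink, 70 by 150 by 34 mm; leave alone. Origin under its centre.
- screwdriver: Loose screwdriver with an orange handle, 200 mm long along its x axis, 26 mm thick, lying on the bench; leave alone. Origin under its centre.
Mind the look-alikes: they are no part of the job. Of the things like the spindle, leave any that is brown or turquoise; of the rest the larger one is meant.

How it is judged:
On the way:
1. the spindle is lifted out of the cradle, its axis higher than 65 mm above the bench, in the gripper (height (world z) of spindle above 0.065 m and contact force between the fingers and spindle above 1 N), for 0.1 s.
At the end, for the whole second after the job is handed in: Still held by the fingers, at rest, pressed down: over 3 N on each V-block and over 1 N on each of the four groove faces; bearing end within 2.5 mm of the stop, shaft in line with the grooves within 0.03 rad, its middle within 4 mm of the nest, feeler pressed over 0.05 rad (contact force between spindle and vblock_stop_c0 above 1 N and contact force between spindle and vblock_stop_c1 above 1 N and contact force between spindle and vblock_pin_c0 above 1 N and contact force between spindle and vblock_pin_c1 above 1 N and contact force between spindle and vblock_stop above 3 N and contact force between spindle and vblock_pin above 3 N and distance between spindle and nest below 0.004 m and distance between thrust_end and stop_face below 0.0025 m and angle between the y axis of spindle and the y axis of fixture, either way round below 0.03 rad and value of joint feeler above 0.05 rad and contact force between the fingers and spindle above 3 N and linear speed of spindle below 0.01 m/s); the arm keeps its last pose, push and grip.
It fails at once if the spindle is rammed: more than 45 N on one V-block (contact force between spindle and vblock_stop above 45 N or contact force between spindle and vblock_pin above 45 N).
It fails at once if the indicator is knocked: the robot touches it, or the spindle hits its body, with more than 3 N (contact force between any of the arm, the fingers, spindle and indicator above 3 N).
It fails at once if the multimeter, the circuit board or the screwdriver is moved by more than 20 mm (distance of any of multimeter, power_board, screwdriver from where it was at the start of the episode above 0.02 m).
It also fails if it takes over 58 s, if anything falls off the work surface, if the arm or the gripper's body presses on something with over 40 N, if the wrist force passes 120 N, or if a joint passes its speed limit or range.

## Working session

There is one attempt and no reset: what is moved stays moved. The work goes in short steps, Python scripts to look and compute and a tool call to move; the robot and the scene stay as the last step left them, time stands still between calls to the robot, and variables do not carry over. Pictures are saved under pics/ and viewed, about 8 in all and at most 12, crops included, and the job is handed in when it is done.

Besides the shell and the picture viewer there is one more tool, called after "Request:" by a JSON object that holds its "name" and its "arguments", one argument or row to a line. apply_moves: Moves the arm, as the interface text tells. Its arguments: {"type":"object","properties":{"deltas":{"type":"array"},"grip_force":{"type":"number"}},"required":["deltas"]}

```bash
ls; mkdir -p pics; python3 - <<'E'
from plant import robot, viewer, order
import cv2,numpy as np
s=robot.read_state();print(s)
for n in ("scene","top"):
    im=viewer.read_camera(n);cv2.imwrite(f"pics/{n}0.png",im);c=viewer.get_calibration(n);print(n,c)
a=cv2.imread("pics/scene0.png");b=cv2.imread("pics/top0.png")
E
```

```text
pics
{'t': 0.0, 'q': array([ 1.09662787e+00,  1.31198170e-01,  1.48925625e+00, -8.32066302e-07,
        1.52297226e+00, -8.53988744e-02]), 'dq': array([-3.17745913e-04,  3.90338097e-04,  5.54807920e-05,  2.68228052e-04,
       -1.63768932e-03,  1.61378950e-03]), 'joint_torque': array([-4.08442338e-04, -5.59830594e+01, -4.91762781e+01,  7.67266843e-02,
        3.48916103e-02, -1.37436186e-04]), 'tool_pos': array([0.22731035, 0.5550423 , 0.40367766]), 'orientation': array([-6.06741335e-01, -3.08192874e+00,  2.76878304e-03]), 'force': array([ 0.26772642, -0.07208914,  0.42179173]), 'wrist_torque': array([ 0.03560661, -0.02546467,  0.06283552]), 'opening': 0.09276221228568014}
scene {'fx': 472.83705372655146, 'fy': 472.83705372655146, 'cx': 254.63819582801278, 'cy': 186.58946432565514, 'R': array([[-0.88477544,  0.46587578, -0.01149676],
       [ 0.3751116 ,  0.69732706, -0.61075875],
       [-0.27652071, -0.54469691, -0.79173327]]), 't': array([ 0.49325657, -0.18599093,  1.48355269])}
top {'fx': 434.39208041694326, 'fy': 434.39208041694326, 'cx': 243.5769729815855, 'cy': 188.7005799806882, 'R': array([[ 0.00861247, -0.9999304 ,  0.00806296],
       [-0.98026917, -0.01003496, -0.19741242],
       [ 0.19747959, -0.00620366, -0.98028737]]), 't': array([0.00274785, 0.55275575, 0.96405535])}
```

```bash
python3 - <<'E'
import cv2
for n in("scene","top"):
    cv2.imwrite(f"pics/{n}0b.png",cv2.resize(cv2.imread(f"pics/{n}0.png"),(800,600),interpolation=cv2.INTER_CUBIC))
E
```

```text
(no output)
```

View pics/top0b.png

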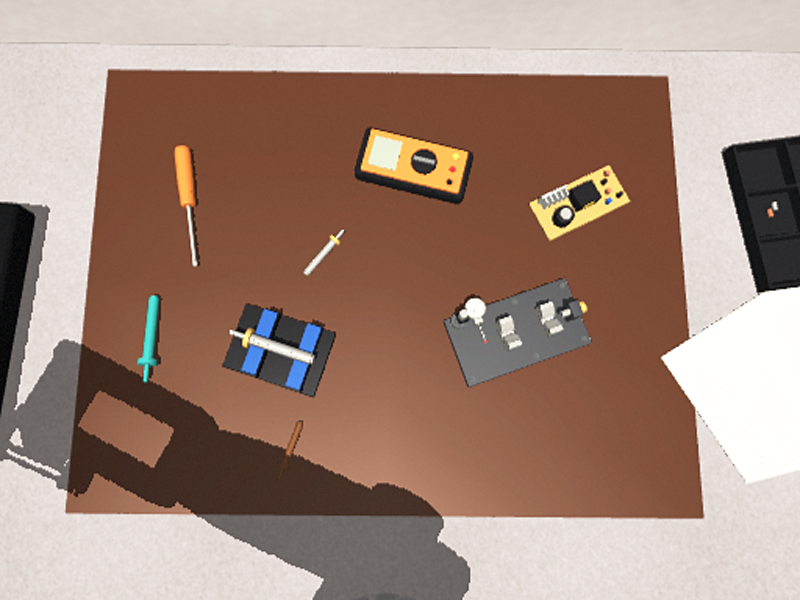

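View pics/scene0b.png

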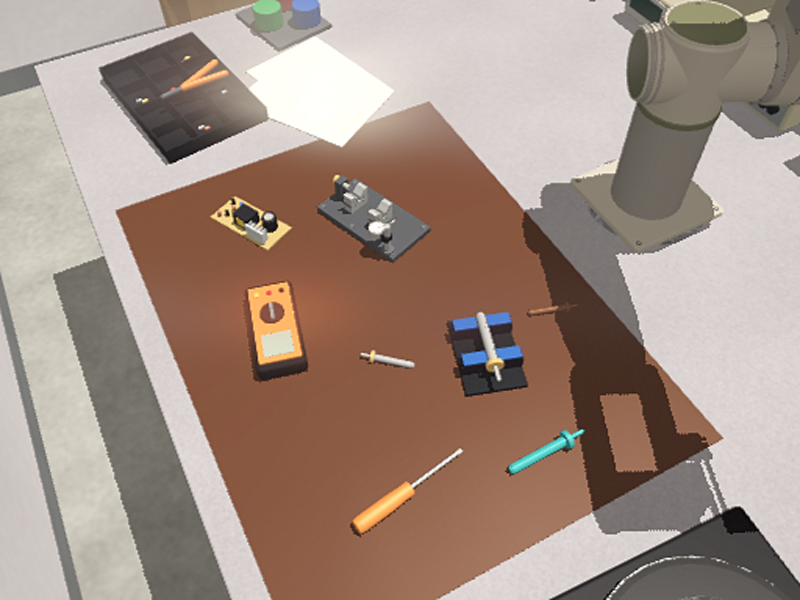

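Candidates in the top picture (800-scale): the silver/brass spindle in the blue-topped cradle at (278,345), a small silver one at (324,252), a turquoise one at (149,335) and a brown one at (292,445). The one in the cradle fits: it is neither brown nor turquoise, and it is the larger of the two silver ones. The fixture is at (518,332), with the indicator at its left end and the stop at its right. Next is an enlarged crop to confirm this, plus rough positions.

```bash
cat > h.py <<'E'
import cv2,numpy as np
from scipy.spatial.transform import Rotation as Ro
def ray(c,uv,z):
    uv=np.atleast_2d(np.asarray(uv,float))
    d=np.c_[(uv[:,0]-c["cx"])/c["fx"],(uv[:,1]-c["cy"])/c["fy"],np.ones(len(uv))]@c["R"]
    o=-c["R"].T@c["t"]
    return o+d*((z-o[2])/d[:,2])[:,None]
def proj(c,X):
    p=np.atleast_2d(X)@c["R"].T+c["t"]
    return np.c_[c["fx"]*p[:,0]/p[:,2]+c["cx"],c["fy"]*p[:,1]/p[:,2]+c["cy"]]
E
python3 - <<'E'
from plant import viewer
from h import *
c=viewer.get_calibration("top");im=cv2.imread("pics/top0.png")
k=512/800
P=lambda u,z:ray(c,np.array(u)*k,z)
b,g,r=[im[...,i].astype(int) for i in range(3)]
m=((b>r+50)&(b>g+30)).astype(np.uint8)
n,l,st,ce=cv2.connectedComponentsWithStats(m)
for i in range(1,n):
    if st[i,4]>20: print("blue",st[i,4],ce[i],ray(c,ce[i],.039))
print("spindle",P([(232,333),(246,339),(313,359)],.038))
f=P([(445,320),(567,280),(591,342),(470,386)],.014);print("base",f,np.linalg.norm(np.diff(f,axis=0),axis=1),f.mean(0))
print("small",P([(305,273),(343,231)],.01))
print("vtop",P([(548,317),(510,332)],.05))
crop=im[170:270,130:400];cv2.imwrite("pics/c1.png",cv2.resize(crop,(800,296),interpolation=cv2.INTER_CUBIC))
print(viewer.get_calibration("wrist"))
E
```

```text
blue 171 [170.07017544 206.69590643] [[0.51083313 0.1810207  0.039     ]]
blue 171 [198. 216.] [[0.48935104 0.11448819 0.039     ]]
blue 176 [161.375      230.01136364] [[0.45556415 0.19898837 0.039     ]]
blue 177 [189.5819209  239.51977401] [[0.43404861 0.1324423  0.039     ]]
spindle [[0.49518616 0.23132465 0.038     ]
 [0.48628736 0.20982029 0.038     ]
 [0.45711533 0.10821267 0.038     ]]
base [[ 0.52216049 -0.09267345  0.014     ]
 [ 0.58781697 -0.28546657  0.014     ]
 [ 0.48996835 -0.31815493  0.014     ]
 [ 0.42069837 -0.12976361  0.014     ]] [0.2036663  0.10316434 0.20072275] [ 0.50516105 -0.20651464  0.014     ]
small [[0.59573172 0.1272542  0.01      ]
 [0.66529843 0.06866286 0.01      ]]
vtop [[ 0.52235362 -0.24387874  0.05      ]
 [ 0.49904957 -0.18603989  0.05      ]]
{'fx': 335.3899608084986, 'fy': 335.3899608084986, 'cx': 253.57447193631538, 'cy': 193.41840147524593, 'R': array([[ 0.3788569 ,  0.92545337, -0.00187465],
       [ 0.89582514, -0.36621789,  0.25175736],
       [ 0.23230317, -0.09705937, -0.96778857]]), 't': array([-0.59973308, -0.03032117,  0.38889924])}
```

View pics/c1.png

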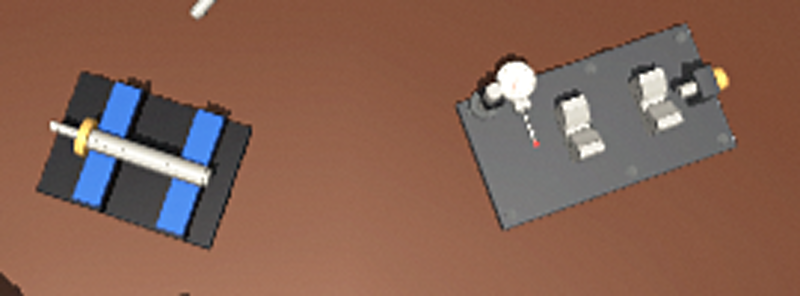

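The crop confirms it: the silver spindle with the brass flange lies in the blue-topped cradle, pin to the upper left. The feeler and dial are at the fixture's left end and the stop is at its right. It measures about 130 mm, against about 91 mm for the other silver one. Next I work out the approach.

```bash
cat >> h.py <<'E'
def go(s,grasp_xyz,jaw):
    "delta in tool axes (mm) and yaw (rad) to bring the TCP 167 mm above grasp_xyz, jaws along world angle jaw(deg)"
    R=Ro.from_rotvec(s["orientation"]).as_matrix()
    d=R.T@(np.array(grasp_xyz)+[0,0,.167]-s["tool_pos"])*1e3
    a=np.degrees(np.arctan2(R[1,1],R[0,1]))
    y=(a-jaw+90)%180-90   # tool z down: +yaw turns clockwise from above
    return d.round(2),np.radians(y).round(4),a.round(2)
E
python3 - <<'E'
from plant import viewer,robot
from h import *
s=robot.read_state();R=Ro.from_rotvec(s["orientation"]).as_matrix();print(R.round(3))
c=viewer.get_calibration("wrist");o=-c["R"].T@c["t"];print("cam in tool",R.T@(o-s["tool_pos"]),"cam axes in tool\n",(c["R"]@R).round(3))
print(go(s,[.4725,.1567,.18],72.1-90),s["q"][5])
E
```

```text
[[-0.925  0.379 -0.001]
 [ 0.379  0.925 -0.002]
 [ 0.    -0.002 -1.   ]]
cam in tool [0.06866021 0.00067587 0.02089277] cam axes in tool
 [[ 0.     1.     0.   ]
 [-0.968  0.    -0.252]
 [-0.252 -0.     0.968]]
(array([-377.88, -275.58,   57.19]), np.float64(1.4944), np.float64(67.72)) -0.0853853009607808
```

Request:
{"name": "apply_moves", "arguments": {
  "deltas": [
    [93,[-47,-34,9],0],
    [93,[-47,-34,9],0],
    [93,[-47,-34,9],0],
    [93,[-47,-34,9],0],
    [93,[-47,-34,9],0]
  ]
}}

```text
t: 0.72
tool_pos: [0.3809, 0.3071, 0.3592]
orientation: [-0.606, -3.082, 0.0]
force: [1.1, 0.7, 0.4]
opening: 0.093
```

Request:
{"name": "apply_moves", "arguments": {
  "deltas": [
    [93,[-47,-34,9],0],
    [93,[-47,-34,9],0],
    [93,[-49,-38,9],0],
    [93,[0,0,0],0.18],
    [93,[0,0,0],0.18]
  ]
}}

```text
t: 1.35
tool_pos: [0.4727, 0.1554, 0.3321]
orientation: [-1.161, -2.918, 0.001]
force: [0.3, -0.9, 0.5]
opening: 0.093
```

Request:
{"name": "apply_moves", "arguments": {
  "deltas": [
    [93,[0,0,0],0.18],
    [93,[0,0,0],0.18],
    [93,[0,0,0],0.18],
    [93,[0,0,0],0.18],
    [93,[0,0,0],0.18]
  ]
}}

```text
t: 1.98
tool_pos: [0.4723, 0.1566, 0.3323]
orientation: [-2.312, -2.126, 0.001]
force: [-0.1, -0.3, 0.0]
opening: 0.093
```

Request:
{"name": "apply_moves", "arguments": {
  "deltas": [
    [93,[0,0,0],0.18],
    [93,[0,0,0],0.05],
    [93,[0,0,0],0],
    [93,[0,0,0],0]
  ]
}}

```text
t: 2.48
tool_pos: [0.4724, 0.1567, 0.3325]
orientation: [-2.535, -1.856, 0.001]
force: [-0.8, -0.4, 0.0]
opening: 0.0933
```

```bash
cat >> h.py <<'E'
def shot(viewer,robot,name):
    s=robot.read_state();c=viewer.get_calibration("wrist");im=viewer.read_camera("wrist")
    cv2.imwrite(f"pics/{name}.png",im);np.save(f"pics/{name}.npy",c,allow_pickle=True);return s,c,im
E
python3 - <<'E'
from plant import viewer,robot
from h import *
s,c,im=shot(viewer,robot,"w1");print(s["t"],s["q"],s["tool_pos"],go(s,[.4725,.1567,.18],72.1-90))
cv2.imwrite("pics/w1b.png",cv2.resize(im,(800,600),interpolation=cv2.INTER_CUBIC))
b,g,r=[im[...,i].astype(int) for i in range(3)]
m=((b>r+50)&(b>g+30)).astype(np.uint8)
n,l,st,ce=cv2.connectedComponentsWithStats(m);A=[]
for i in range(1,n):
    if st[i,4]>100: p=ray(c,ce[i],.039)[0];A.append(p);print("blue",st[i,4],ce[i].round(1),p.round(4))
print(np.mean(A,0))
E
```

```text
2.475 [ 2.17155768e-01 -1.02500077e-01  1.85648983e+00 -1.35955237e-05
  1.38807338e+00  5.23844997e-01] [0.47240407 0.15665758 0.3325234 ] (array([  0.07,   0.07, -14.48]), np.float64(0.0057), np.float64(-17.57))
blue 1387 [219.3 146.4] [0.4584 0.2014 0.039 ]
blue 1376 [290.7 147.2] [0.5133 0.1833 0.039 ]
blue 1121 [220.8 227.7] [0.4367 0.1349 0.039 ]
blue 1123 [287.9 228.5] [0.4917 0.1167 0.039 ]
[0.47503872 0.15909383 0.039     ]
```

View pics/w1b.png

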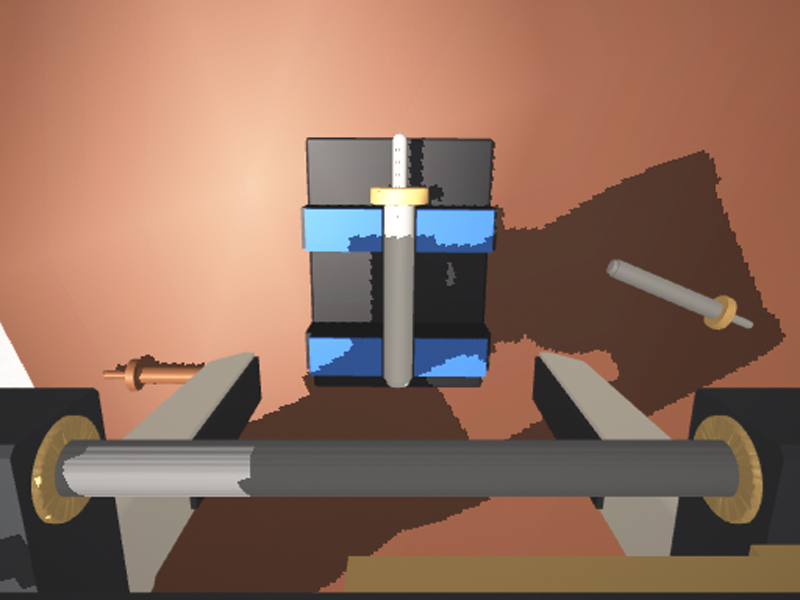

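```bash
python3 - <<'E'
from h import *
c=np.load("pics/w1.npy",allow_pickle=True).item();im=cv2.imread("pics/w1.png");k=.64
hsv=cv2.cvtColor(im,cv2.COLOR_BGR2HSV)
m=cv2.inRange(hsv,(15,90,120),(35,255,255));m[:100]=0;m[145:]=0;m[:,:220]=0;m[:,290:]=0
ys,xs=np.nonzero(m);print("flange px",xs.min(),xs.max(),ys.min(),ys.max())
print("cam",-c["R"].T@c["t"])
fl=ray(c,[[(xs.min()+xs.max()+1)/2,(ys.min()+ys.max()+1)/2]],.047)[0];print("flange",fl)
q=ray(c,np.array([(397.5,385),(399.5,204),(400,136)])*k,.04);print(q)
# shaft edges in rows
for r in (140,170,200,235):
    row=im[r,235:275].astype(int);print(r,row.max(1)-0)
u=np.array([.3085,.9512]);ctr=np.array([.4750,.1591]);
for p in [*q,fl]: d=p[:2]-ctr;print("along",d@u,"across",d@[u[1],-u[0]])
E
```

```text
flange px 237 273 119 131
cam [0.49450973 0.22325895 0.31159563]
flange [0.49140093 0.20887514 0.047     ]
[[0.45929585 0.10998032 0.04      ]
 [0.49026549 0.20467121 0.04      ]
 [0.50045025 0.23621155 0.04      ]]
140 [255 255 255 255 255 255 255 255 255 159  80 240 251 253 254 254 255 255
 255 255 255 255 254 254 252 248 240 229 207 166  75 178 254 254 254 254
 254 254 254 254]
170 [113 113 113  48  39  40  39  39  39  39  75 135 143 147 149 152 157 159
 163 165 165 163 161 157 155 151 147 145 141 112  48  39  39  39  38  37
  37  37  38  38]
200 [ 97  97  51  37  37  36  36  36  36  36  75 136 143 146 149 153 156 161
 161 163 163 163 161 157 153 150 148 143 137  82  40  35  36  36  35  36
  35  36  36  36]
235 [145 145 145 145 145 145 145 145 145  86  75 135 143 147 150 154 158 160
 162 162 162 161 158 155 150 147 145 141 110  42 141 145 146 146 145 145
 146 145 145 145]
along -0.05156737444746925 across 0.00021563453014636946
along 0.04805673986576728 across 0.00046181263963350624
along 0.08119990918239996 across 0.0004193671349140083
along 0.052405801761396496 across 0.0002449282083009443
```

Wrist view: the spindle lies along image column ~399 (800-scale), with the flange at (399,195) and the bearing end at (397,385). The cradle centre is about (0.475,0.159) and mid-shaft is 1.6 mm towards −y of that. The support spacing of 70.0 mm agrees.

```bash
python3 - <<'E'
from plant import robot
from h import *
s=robot.read_state();print(go(s,[.4746,.1576,.038],-18.0))
E
```

```text
(array([  1.55,   1.81, 127.62]), np.float64(0.0073), np.float64(-17.58))
```

Request:
{"name": "apply_moves", "arguments": {
  "deltas": [
    [93,[1.5,1.8,20],0.007],
    [93,[0,0,30],0],
    [93,[0,0,30],0],
    [93,[0,0,27],0],
    [93,[0,0,20],0]
  ],
  "grip_force": 8
}}

```text
t: 3.15
tool_pos: [0.4742, 0.1575, 0.2044]
orientation: [-2.541, -1.846, 0.002]
force: [0.7, 0.2, 0.6]
opening: 0.0927
```

Request:
{"name": "apply_moves", "arguments": {
  "deltas": [
    [93,[0,0,0],0],
    [60,[0,0,0],0],
    [40,[0,0,0],0],
    [30,[0,0,0],0],
    [24,[0,0,0],0]
  ]
}}

```text
t: 3.78
tool_pos: [0.4749, 0.1576, 0.2062]
orientation: [2.542, 1.845, 0.001]
force: [-0.5, 0.1, -0.4]
opening: 0.0576
```

```bash
python3 - <<'E'
from plant import viewer,robot
from h import *
s,c,im=shot(viewer,robot,"w2");print(s,go(s,[.4746,.1576,.038],-18.0))
cv2.imwrite("pics/w2b.png",im[130:])
E
```

```text
{'t': 3.775, 'q': array([ 2.17951711e-01,  5.85541179e-02,  1.94704878e+00, -2.94509696e-05,
        1.13520208e+00,  5.32895201e-01]), 'dq': array([ 0.0006015 ,  0.00235413,  0.00099264,  0.00051669, -0.00298863,
        0.00078739]), 'joint_torque': array([-3.32957325e-04, -4.57862377e+01, -4.27426708e+01,  6.84259459e-02,
       -3.31436831e-02, -1.04865467e-03]), 'tool_pos': array([0.47486511, 0.15760361, 0.20623084]), 'orientation': array([2.54204021e+00, 1.84540193e+00, 1.11791036e-03]), 'force': array([-0.48163299,  0.14467473, -0.35275695]), 'wrist_torque': array([-0.08634328,  0.11301993, -0.01110124]), 'opening': 0.05755919695671258} (array([-0.09, -0.25,  1.23]), np.float64(-0.0008), np.float64(-18.04))
```

View pics/w2b.png

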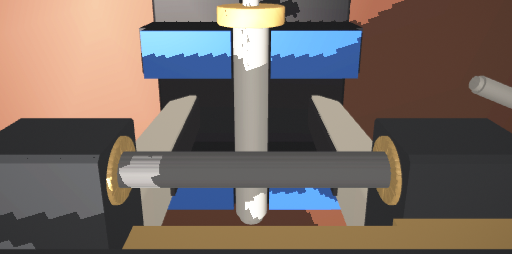

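The fingers are closing symmetrically about the shaft: finger edges at columns 195 and 312, shaft centred at ~251. Keep closing.

Request:
{"name": "apply_moves", "arguments": {
  "deltas": [
    [14,[0,0,1],0],
    [8,[0,0,0],0],
    [4,[0,0,0],0],
    [4,[0,0,0],0],
    [4,[0,0,0],0]
  ]
}}

```text
t: 4.45
tool_pos: [0.4746, 0.1576, 0.2047]
orientation: [-2.542, -1.845, 0.0]
force: [-1.3, 1.1, 1.1]
opening: 0.0158
```

Request:
{"name": "apply_moves", "arguments": {
  "deltas": [
    [4,[0,0,0],0],
    [4,[0,0,0],0],
    [4,[0,0,0],0]
  ]
}}

```text
t: 4.82
tool_pos: [0.4746, 0.1576, 0.2047]
orientation: [-2.542, -1.846, 0.0]
force: [-1.3, 0.7, 0.3]
opening: 0.0157
```

Request:
{"name": "apply_moves", "arguments": {
  "deltas": [
    [4,[0,0,0],0],
    [4,[0,0,0],0],
    [4,[0,0,-10],0],
    [4,[0,0,-15],0],
    [4,[0,0,-25],0]
  ],
  "grip_force": 35
}}

```text
t: 5.45
tool_pos: [0.4744, 0.1574, 0.2555]
orientation: [-2.542, -1.845, 0.002]
force: [1.2, -0.2, -2.2]
opening: 0.015
```

Request:
{"name": "apply_moves", "arguments": {
  "deltas": [
    [4,[0,0,-30],0],
    [4,[0,0,-30],0],
    [4,[0,0,-20],0],
    [4,[0,0,0],0],
    [4,[0,0,0],0]
  ]
}}

```text
t: 6.08
tool_pos: [0.4744, 0.1575, 0.3343]
orientation: [-2.542, -1.845, 0.001]
force: [-0.3, -0.4, -2.4]
opening: 0.0151
```

```bash
python3 - <<'E'
from plant import viewer,robot
from h import *
s,c,im=shot(viewer,robot,"w3");print(s["t"],s["force"],s["opening"],s["tool_pos"])
# view pose: fixture y axis ~109.4 deg, jaw 19.4; camera centred over nest
print(go(s,[.5095,-.2175,.19],19.4))
E
```

```text
6.075 [-0.27797462 -0.40308031 -2.38871467] 0.015088422617462658 [0.47443363 0.15748954 0.33431909]
(array([-345.68,  149.5 ,  -22.64]), np.float64(-0.6536), np.float64(-18.05))
```

Request:
{"name": "apply_moves", "arguments": {
  "deltas": [
    [4,[-30,8,-3],0],
    [4,[-45,12,-5],0],
    [4,[-45,12,-5],0],
    [4,[-45,12,-5],0],
    [4,[-45,12,-5],0]
  ]
}}

```text
t: 6.75
tool_pos: [0.4622, -0.0608, 0.3566]
orientation: [-2.541, -1.845, 0.002]
force: [0.9, -0.2, -2.2]
opening: 0.0152
```

Request:
{"name": "apply_moves", "arguments": {
  "deltas": [
    [4,[-45,12,0],0],
    [4,[-45,12,0],0],
    [4,[-45,12,0],0],
    [4,[-37,10,0],0],
    [4,[0,0,0],-0.16]
  ]
}}

```text
t: 7.38
tool_pos: [0.4525, -0.2396, 0.3562]
orientation: [-2.386, -2.041, 0.002]
force: [0.3, 1.2, -2.9]
opening: 0.015
```

Request:
{"name": "apply_moves", "arguments": {
  "deltas": [
    [4,[0,0,0],-0.16],
    [4,[0,0,0],-0.16],
    [4,[0,0,0],-0.17],
    [4,[0,0,0],0],
    [4,[0,0,0],0]
  ]
}}

```text
t: 8.0
tool_pos: [0.4532, -0.2371, 0.357]
orientation: [-1.824, -2.556, 0.0]
force: [0.5, -0.2, -2.1]
opening: 0.0151
```

```bash
python3 - <<'E'
from plant import viewer,robot
from h import *
s,c,im=shot(viewer,robot,"w4");print(s["t"],s["force"],s["opening"],s["tool_pos"],s["q"].round(2),go(s,[.4529,-.2374,.19],19.4))
cv2.imwrite("pics/w4b.png",cv2.resize(im,(800,600),interpolation=cv2.INTER_CUBIC))
E
```

```text
8.0 [ 0.50852744 -0.2090326  -2.06850842] 0.015112174492480927 [ 0.453169   -0.23712606  0.35702659] [-0.58 -0.08  1.79  0.    1.43 -0.91] (array([-0.17, -0.34,  0.03]), np.float64(-0.0074), np.float64(18.98))
```

View pics/w4b.png

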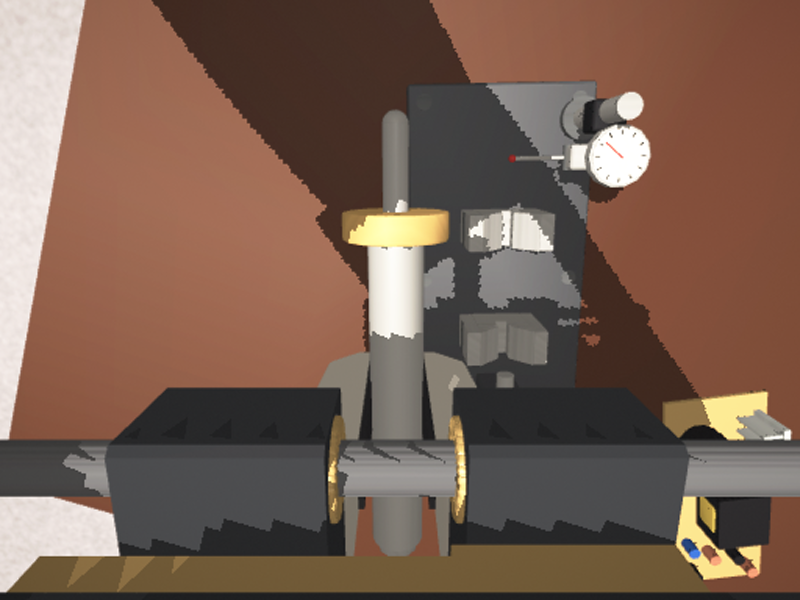

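The wrist view shows the spindle held level at column ~396. The red feeler ball is at (512,158), the V-blocks at (508,230) and (503,340), and the stop screw tip at (505,378). I enlarge this to pick accurate points.

```bash
python3 - <<'E'
from h import *
im=cv2.imread("pics/w4.png")
cv2.imwrite("pics/w4c.png",cv2.resize(im[90:252,270:390],None,fx=3.7*1,fy=3.7,interpolation=cv2.INTER_CUBIC))
cv2.imwrite("pics/w4c.png",cv2.resize(im[95:250,280:380],(380,589),interpolation=cv2.INTER_CUBIC))
E
```

```text
(no output)
```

View pics/w4c.png

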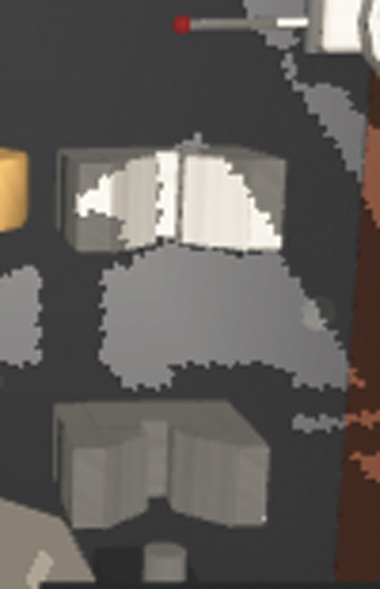

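```bash
cat >> h.py <<'E'
def rigid(F,W):
    F=np.array(F)[:,:2];W=np.array(W)[:,:2];f=F.mean(0);w=W.mean(0)
    H=(F-f).T@(W-w);a=np.arctan2(H[0,1]-H[1,0],H[0,0]+H[1,1])
    R=np.array([[np.cos(a),-np.sin(a)],[np.sin(a),np.cos(a)]])
    t=w-R@f;return a,t,(W-(F@R.T+t))*1e3
E
python3 - <<'E'
from plant import robot
from h import *
c=np.load("pics/w4.npy",allow_pickle=True).item();im=cv2.imread("pics/w4.png")
pts=[((75,528),-23,-43,.054),((267,523),23,-43,.054),((270,449),23,-23,.054),((78,250),-23,23,.054),((281,249),23,23,.054),((286,160),23,43,.054),((182,25),0,72,.0477)]
W=[];F=[]
for (u,v),x,y,z in pts:
    W.append(ray(c,(280+u/3.8-.4,95+v/3.8-.4),z)[0]);F.append((x/1e3,y/1e3))
a,t,res=rigid(F,W);print("fixture x dir",np.degrees(a),"y dir",np.degrees(a)+90,"origin",t);print(res.round(2))
# red ball by mask
hsv=cv2.cvtColor(im,cv2.COLOR_BGR2HSV);m=cv2.inRange(hsv,(0,150,60),(8,255,255))|cv2.inRange(hsv,(172,150,60),(180,255,255));m[:,:310]=0;m[:,345:]=0;m[:90]=0;m[115:]=0
ys,xs=np.nonzero(m);print("ball px",xs.mean(),ys.mean(),len(xs),ray(c,(xs.mean(),ys.mean()),.0477))
# held spindle, in tool axes
s=robot.read_state();Rt=Ro.from_rotvec(s["orientation"]).as_matrix()
zs=s["tool_pos"][2]-.167
m=cv2.inRange(hsv,(15,90,120),(35,255,255));m[:125]=0;m[165:]=0;m[:,:210]=0;m[:,295:]=0
ys,xs=np.nonzero(m);print("flange px",xs.min(),xs.max(),ys.min(),ys.max())
def tool(p):return (Rt.T@(np.array(p)-s["tool_pos"]))*1e3
print("flange centre tool",tool(ray(c,((xs.min()+xs.max())/2,(ys.min()+ys.max())/2),zs+.010)[0]))
g=cv2.cvtColor(im,cv2.COLOR_BGR2GRAY).astype(int)
for r in (85,100,120,170,195):
    row=g[r,225:285];d=np.abs(np.diff(row));i=np.argsort(d)[-6:];print(r,sorted(i+225),d[np.sort(i)])
E
```

```text
fixture x dir 20.052306037288105 y dir 110.0523060372881 origin [ 0.51241459 -0.21450752]
[[ 0.54  0.64]
 [-0.33  0.78]
 [-0.01 -0.91]
 [ 0.16  0.62]
 [-0.35 -0.21]
 [-0.24 -0.56]
 [ 0.23 -0.35]]
ball px 327.5 101.0 16 [[ 0.48791082 -0.14709027  0.0477    ]]
flange px 219 286 133 157
flange centre tool [ 54.36178111   0.62430251 157.03586233]
85 [np.int64(243), np.int64(244), np.int64(245), np.int64(253), np.int64(260), np.int64(261)] [20 35  7  6 19 25]
100 [np.int64(243), np.int64(244), np.int64(245), np.int64(259), np.int64(260), np.int64(261)] [18 35  8  5 33 17]
120 [np.int64(243), np.int64(244), np.int64(245), np.int64(260), np.int64(261), np.int64(262)] [ 7 44 10 33 20  8]
170 [np.int64(234), np.int64(235), np.int64(236), np.int64(269), np.int64(270), np.int64(279)] [47 90 23 23 43 65]
195 [np.int64(231), np.int64(235), np.int64(236), np.int64(268), np.int64(269), np.int64(279)] [ 60 127  28  17  25  64]
```

The fixture fit is good, with residuals under 1 mm: origin (0.5124, −0.2145), groove direction 110.05°. The spindle sits centred and straight in the jaws. I go above the nest, 5 mm clear of the stop.

```bash
cat >> h.py <<'E'
A=np.radians(20.05);FX=np.array([np.cos(A),np.sin(A)]);FY=np.array([-np.sin(A),np.cos(A)]);O=np.array([.51241,-.21451])
def infix(s):
    R=Ro.from_rotvec(s["orientation"]).as_matrix();g=s["tool_pos"]+R[:,2]*.167
    d=(g[:2]-O)*1e3;f=s["force"];return "fix x %.2f y %.2f z-nest %.2f yawerr %.4f tilt %s | F x %.2f y %.2f z %.2f"%(d@FX,d@FY,g[2]*1e3-50.3,np.radians(np.degrees(np.arctan2(R[1,1],R[0,1]))-20.05),R[:2,2].round(4),f[:2]@FX,f[:2]@FY,f[2])
E
python3 - <<'E'
from plant import robot
from h import *
s=robot.read_state();print(infix(s))
E
```

```text
fix x -63.44 y -0.87 z-nest 139.95 yawerr -0.0180 tilt [-0.0007  0.0005] | F x 0.68 y -0.46 z -2.24
```

Request:
{"name": "apply_moves", "arguments": {
  "deltas": [
    [4,[0,0,0],-0.018],
    [4,[6,30,0],0],
    [4,[0,33.5,0],0],
    [4,[0,0,20],0],
    [4,[0,0,30],0]
  ]
}}

```text
t: 8.68
tool_pos: [0.5109, -0.2098, 0.3073]
orientation: [1.796, 2.576, -0.0]
force: [-0.9, -0.1, -3.0]
opening: 0.0153
```

Request:
{"name": "apply_moves", "arguments": {
  "deltas": [
    [4,[0,0,30],0],
    [4,[0,0,20],0],
    [4,[0,0,10],0],
    [4,[0,0,0],0],
    [4,[0,0,0],0]
  ]
}}

```text
t: 9.3
tool_pos: [0.5113, -0.21, 0.249]
orientation: [1.796, 2.575, 0.0]
force: [0.5, 0.3, -1.6]
opening: 0.0149
```

```bash
python3 - <<'E'
from plant import viewer,robot
from h import *
s,c,im=shot(viewer,robot,"w5");print(s["t"],infix(s))
sc=viewer.read_camera("scene");cv2.imwrite("pics/s5.png",sc)
a=cv2.resize(im[90:250,170:390],(770,560),interpolation=cv2.INTER_CUBIC)
cv2.imwrite("pics/w5b.png",a)
E
```

```text
9.3 fix x 0.77 y 4.36 z-nest 31.73 yawerr 0.0030 tilt [ 0.0018 -0.001 ] | F x 0.57 y 0.12 z -1.59
```

View pics/w5b.png

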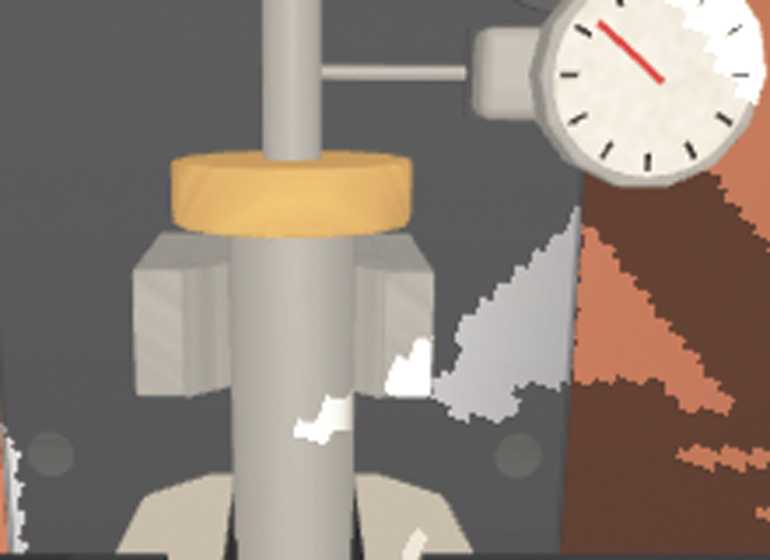

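The wrist crop shows the shaft centred at column ~293 and the pin V-block centred at ~284, so the spindle is ~1.3 mm too far towards +x. It is in line, and the pin lies over the feeler rod, clear of the dial. I correct this and lower it to about 5 mm above seating.

Request:
{"name": "apply_moves", "arguments": {
  "deltas": [
    [4,[0,-1.2,8],0],
    [4,[0,0,8],0],
    [4,[0,0,6],0],
    [4,[0,0,4],0],
    [4,[0,0,0],0]
  ]
}}

```text
t: 10.02
tool_pos: [0.5095, -0.21, 0.2212]
orientation: [-1.796, -2.576, 0.0]
force: [0.0, 0.1, -1.9]
opening: 0.0146
```

```bash
python3 - <<'E'
from plant import viewer,robot
from h import *
print(infix(robot.read_state()))
E
```

```text
fix x -1.26 y 5.36 z-nest 3.92 yawerr 0.0031 tilt [-0.0008  0.0004] | F x 0.04 y 0.05 z -1.88
```

Request:
{"name": "apply_moves", "arguments": {
  "deltas": [
    [4,[-1,0,0],0],
    [4,[-1,0,0],0],
    [4,[-1,0,0],0],
    [4,[0,0,0],0]
  ]
}}

```text
t: 10.52
tool_pos: [0.5108, -0.213, 0.2219]
orientation: [1.797, 2.577, 0.0]
force: [-0.4, 0.6, -1.5]
opening: 0.0152
```

Request:
{"name": "apply_moves", "arguments": {
  "deltas": [
    [4,[-0.7,0,0],0],
    [4,[0,0,0],0]
  ]
}}

```text
t: 10.78
tool_pos: [0.511, -0.2136, 0.2218]
orientation: [-1.797, -2.577, 0.0]
force: [-0.4, 0.3, -2.3]
opening: 0.0152
```

Request:
{"name": "apply_moves", "arguments": {
  "deltas": [
    [4,[-0.7,0,0],0],
    [4,[0,0,0],0]
  ]
}}

```text
t: 11.02
tool_pos: [0.5112, -0.2143, 0.2218]
orientation: [1.797, 2.577, -0.0]
force: [-0.2, 0.0, -2.9]
opening: 0.015
```

```bash
python3 - <<'E'
from plant import viewer,robot
from h import *
print(infix(robot.read_state()))
E
```

```text
fix x -1.01 y 0.64 z-nest 4.48 yawerr 0.0030 tilt [ 0. -0.] | F x -0.17 y 0.07 z -2.87
```

Request:
{"name": "apply_moves", "arguments": {
  "deltas": [
    [4,[-0.5,0,0],0],
    [4,[0,0,0],0]
  ]
}}

```text
t: 11.28
tool_pos: [0.5114, -0.2146, 0.2217]
orientation: [-1.797, -2.577, -0.0]
force: [0.8, 0.9, -2.1]
opening: 0.015
```

Request:
{"name": "apply_moves", "arguments": {
  "deltas": [
    [4,[-0.5,0,0],0],
    [4,[0,0,0],0]
  ]
}}

```text
t: 11.52
tool_pos: [0.5114, -0.2148, 0.2215]
orientation: [-1.796, -2.576, -0.0]
force: [-1.5, 3.1, -2.0]
opening: 0.0154
```

Request:
{"name": "apply_moves", "arguments": {
  "deltas": [
    [4,[-0.5,0,0],0],
    [4,[0,0,0],0]
  ]
}}

```text
t: 11.78
tool_pos: [0.5115, -0.215, 0.2213]
orientation: [-1.796, -2.576, -0.001]
force: [-1.5, 6.8, -1.0]
opening: 0.0148
```

The stop is felt at ~7 N. I ease off to a light touch and lower in small steps.

Request:
{"name": "apply_moves", "arguments": {
  "deltas": [
    [4,[0.7,0,0],0],
    [4,[0,0,1],0],
    [4,[0,0,1],0],
    [4,[0,0,0],0]
  ]
}}

```text
t: 12.28
tool_pos: [0.5114, -0.2147, 0.2198]
orientation: [-1.796, -2.576, -0.0]
force: [-2.9, 5.5, 1.9]
opening: 0.0153
```

```bash
python3 - <<'E'
from plant import viewer,robot
from h import *
print(infix(robot.read_state()))
E
```

```text
fix x -1.02 y 0.25 z-nest 2.50 yawerr 0.0031 tilt [-0.0004  0.0006] | F x -0.79 y 6.18 z 1.90
```

Request:
{"name": "apply_moves", "arguments": {
  "deltas": [
    [4,[0,0,0.7],0],
    [4,[0,0,0],0],
    [4,[0,0,0],0]
  ]
}}

```text
t: 12.65
tool_pos: [0.5114, -0.2147, 0.2192]
orientation: [-1.796, -2.577, -0.0]
force: [-2.8, 5.9, 1.3]
opening: 0.0149
```

```bash
python3 - <<'E'
from plant import viewer,robot
from h import *
print(infix(robot.read_state()))
E
```

```text
fix x -0.98 y 0.26 z-nest 1.90 yawerr 0.0031 tilt [-0.0003  0.0006] | F x -0.62 y 6.49 z 1.33
```

Request:
{"name": "apply_moves", "arguments": {
  "deltas": [
    [4,[0.4,0,0],0],
    [4,[0,0,0],0],
    [4,[0,0,0],0],
    [4,[0,0,0],0]
  ]
}}

```text
t: 13.15
tool_pos: [0.5114, -0.2146, 0.2191]
orientation: [1.797, 2.577, 0.0]
force: [-1.8, 3.9, 1.1]
opening: 0.015
```

Request:
{"name": "apply_moves", "arguments": {
  "deltas": [
    [4,[0,0,0],0],
    [4,[0,0,0],0],
    [4,[0,0,0],0],
    [4,[0,0,0],0]
  ]
}}

```text
t: 13.65
tool_pos: [0.5114, -0.2146, 0.2191]
orientation: [1.797, 2.577, 0.0]
force: [-2.1, 4.4, -0.3]
opening: 0.0151
```

```bash
python3 - <<'E'
from plant import viewer,robot
from h import *
print(infix(robot.read_state()))
E
```

```text
fix x -0.98 y 0.27 z-nest 1.80 yawerr 0.0031 tilt [ 0.0001 -0.    ] | F x -0.46 y 4.81 z -0.29
```

Request:
{"name": "apply_moves", "arguments": {
  "deltas": [
    [4,[0.5,0,0],0],
    [4,[0,0,0.7],0],
    [4,[0,0,0],0],
    [4,[0,0,0],0]
  ]
}}

```text
t: 14.15
tool_pos: [0.5112, -0.2143, 0.2184]
orientation: [1.797, 2.577, -0.0]
force: [-0.1, 0.3, -2.0]
opening: 0.0152
```

```bash
python3 - <<'E'
from plant import viewer,robot
from h import *
print(infix(robot.read_state()))
E
```

```text
fix x -1.07 y 0.51 z-nest 1.07 yawerr 0.0030 tilt [ 0.0002 -0.0004] | F x -0.03 y 0.33 z -1.98
```

Request:
{"name": "apply_moves", "arguments": {
  "deltas": [
    [4,[0,0,0.7],0],
    [4,[0,0,0],0],
    [4,[0,0,0],0]
  ]
}}

```text
t: 14.52
tool_pos: [0.5112, -0.2141, 0.2176]
orientation: [1.797, 2.577, -0.0]
force: [-0.5, 0.1, -2.5]
opening: 0.0148
```

```bash
python3 - <<'E'
from plant import viewer,robot
from h import *
print(infix(robot.read_state()))
E
```

```text
fix x -1.04 y 0.78 z-nest 0.35 yawerr 0.0031 tilt [-0.     -0.0001] | F x -0.45 y 0.32 z -2.54
```

Request:
{"name": "apply_moves", "arguments": {
  "deltas": [
    [4,[-0.2,0,0.6],0],
    [4,[0,0,0],0],
    [4,[0,0,0],0]
  ]
}}

```text
t: 14.9
tool_pos: [0.5113, -0.2143, 0.2172]
orientation: [1.797, 2.577, 0.0]
force: [-1.6, 0.5, 0.7]
opening: 0.0147
```

Request:
{"name": "apply_moves", "arguments": {
  "deltas": [
    [4,[0,0,0.5],0],
    [4,[0,0,0],0],
    [4,[0,0,0],0]
  ]
}}

```text
t: 15.28
tool_pos: [0.5114, -0.2143, 0.2171]
orientation: [1.797, 2.577, 0.0]
force: [-2.3, 2.7, 5.8]
opening: 0.015
```

```bash
python3 - <<'E'
from plant import viewer,robot
from h import *
s=robot.read_state();print(infix(s),s["wrist_torque"])
E
```

```text
fix x -0.85 y 0.50 z-nest -0.24 yawerr 0.0030 tilt [ 0.0003 -0.0001] | F x -1.25 y 3.32 z 5.83 [ 0.33702098  0.4593841  -0.08184631]
```

Contact is felt on both V-block faces, with about 8 N carried by the blocks. I trim out the side force and press to the firm level.

Request:
{"name": "apply_moves", "arguments": {
  "deltas": [
    [4,[0.1,-0.2,0.3],0],
    [4,[0,0,0],0],
    [4,[0,0,0],0],
    [4,[0,0,0],0]
  ]
}}

```text
t: 15.78
tool_pos: [0.5113, -0.2143, 0.217]
orientation: [1.796, 2.576, 0.0]
force: [-3.5, 3.0, 6.9]
opening: 0.015
```

```bash
cat > st.py <<'E'
from plant import viewer,robot
from h import *
L=[]
for i in range(6): viewer.read_camera("scene"); s=robot.read_state(); L.append(np.r_[s["force"],s["wrist_torque"]])
m=np.mean(L,0);s["force"]=m[:3];M=m[3:]-np.cross([0,0,-.167],m[:3])
print(s["t"],infix(s),"std",np.std(L,0)[:3].round(2),"M at grasp: about FX %.3f FY %.3f z %.3f"%(M[:2]@FX,M[:2]@FY,M[2]))
E
python3 st.py
```

```text
16.075 fix x -0.85 y 0.52 z-nest -0.26 yawerr 0.0031 tilt [ 0.0008 -0.0002] | F x -1.70 y 3.43 z 6.57 std [0.66 0.7  0.6 ] M at grasp: about FX -0.089 FY 0.042 z -0.082
```

Request:
{"name": "apply_moves", "arguments": {
  "deltas": [
    [4,[0,-0.2,0.3],0.004],
    [4,[0,0,0],0],
    [4,[0,0,0],0],
    [4,[0,0,0],0]
  ]
}}

```text
t: 16.58
tool_pos: [0.5112, -0.2144, 0.217]
orientation: [1.801, 2.573, 0.001]
force: [-2.8, 3.1, 8.0]
opening: 0.0147
```

```bash
python3 st.py
```

```text
16.875 fix x -0.93 y 0.44 z-nest -0.35 yawerr -0.0008 tilt [ 0.001  -0.0003] | F x -1.77 y 3.46 z 7.93 std [0.42 0.66 0.34] M at grasp: about FX -0.009 FY 0.034 z -0.078
```

Request:
{"name": "apply_moves", "arguments": {
  "deltas": [
    [4,[0,-0.4,0.2],0.006],
    [4,[0,0,0],0],
    [4,[0,0,0],0],
    [4,[0,0,0],0]
  ]
}}

```text
t: 17.38
tool_pos: [0.5111, -0.2144, 0.2169]
orientation: [1.809, 2.567, 0.001]
force: [-1.3, 4.6, 7.6]
opening: 0.0154
```

```bash
python3 st.py
```

```text
17.675 fix x -0.98 y 0.44 z-nest -0.41 yawerr -0.0068 tilt [ 0.0017 -0.0002] | F x 0.01 y 3.90 z 8.04 std [0.29 0.5  0.42] M at grasp: about FX -0.031 FY 0.125 z 0.011
```

Request:
{"name": "apply_moves", "arguments": {
  "deltas": [
    [4,[0,0,0.4],0],
    [4,[0,0,0],0],
    [4,[0,0,0],0],
    [4,[0,0,0],0]
  ]
}}

```text
t: 18.18
tool_pos: [0.5111, -0.2144, 0.2169]
orientation: [1.809, 2.567, 0.001]
force: [-2.9, 4.5, 11.8]
opening: 0.0152
```

```bash
python3 st.py; python3 - <<'E'
from plant import viewer,robot
from h import *
s,c,im=shot(viewer,robot,"w6");cv2.imwrite("pics/w6b.png",cv2.resize(im,(800,600),interpolation=cv2.INTER_CUBIC))
E
```

```text
18.475 fix x -0.95 y 0.42 z-nest -0.44 yawerr -0.0067 tilt [ 0.0017 -0.0002] | F x -1.55 y 5.02 z 11.63 std [0.38 0.56 0.3 ] M at grasp: about FX -0.012 FY 0.069 z -0.012
```

View pics/w6b.png

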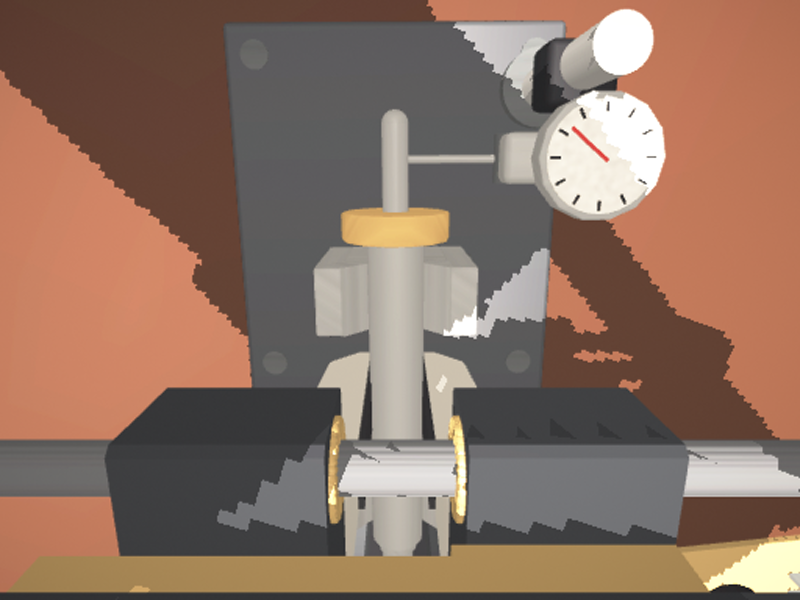

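The view shows the shaft centred in the pin V-block (block columns 316–478, shaft 368–424), with the pin resting on the feeler rod and the dial untouched. The forces are steady: 11.6 N down, balanced between the blocks, and 5 N against the stop. I hand it in.

```bash
python3 -c "
from plant import order,robot
order.close_job(); s=robot.read_state(); print(s['t'],s['force'],s['opening'])"
```

```text
the job is handed in; nothing more can be done
the job is handed in; nothing more can be done
```

I lifted the larger silver spindle out of the foam cradle and lowered it into the V-blocks. I handed the job in at about 18.5 s with the fingers still pressing it down; no verdict was reported.

**Last checks:**
- **Downward force:** a steady 11.6 N, slightly over the 10 N asked. From the wrist moments I estimate about 7 N on each V-block, with over 4 N on every groove face.
- **End stop:** about 5 N along the groove, so the bearing end is against the stop.
- **Alignment:** within about 0.007 rad of the grooves. In the last picture the shaft is centred in the V-block nearer the indicator and the pin lies on the feeler rod. The V-block nearer the stop is hidden behind the gripper.
- **Other things:** I moved no closer to the indicator body, multimeter, circuit board or screwdriver than the planned path, and felt no unexpected contact.

**Disagreements and limits:**
- The top and wrist cameras differed by about 3 mm, so I used the wrist camera.
- The wrist-camera fit was itself about 1 mm off sideways. I corrected that from a closer picture and by feel.
- A side force of about 1.5 N remained.
- I could not measure the feeler angle directly. I judged it from the seating alone.
- I could not read the state after handing in.

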